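# Park a rocket coupler at the top of its plywood gutter

### The arm

A 7-joint arm with a two-finger parallel gripper is mounted at the origin on the work surface. World frame = base frame: x ahead of the robot, y to its left, z up, the work surface at z = 0. Lengths are in m, angles in rad, forces in N, time in s.
With the tool pointing down it reaches from about 0.4 to 0.85 m from the base axis. Payload 6.9 kg.
Tool frame: the origin (TCP) lies midway between the tips of the shut fingers; the grasp point (between the pads) lies behind it (ctrl.pinch_z is the z of the grasp point in the tool frame, in m); z points along the fingers, y is the line along which they close (so a half turn about z gives the same grasp; the last joint's range is limited). The gripper opens to 85 mm and grips with 20 to 120 N. Pads are 22 mm wide; open, the fingers measure 114 mm over their backs; the gripper's body (76 mm by 85 mm) begins 54 mm behind the grasp point. The pads swing forward as they close: fully open they stand 13 mm farther back than shut.
Start: joints at [1.413, 0.507, -0.238, 1.5, 0.126, 1.149, -0.155], TCP at [0.163, -0.603, 0.231] pointing down, gripper open.
Joint ranges: [-3.08, 3.08], [-0.24, 2.05], [-1.43, 1.35], [0, 2.5], [-1.52, 4.66], [0.17, 1.96], [-2.89, 2.89]. Speed limits (rad/s): [2.39, 2.39, 3.14, 3.14, 3.14, 3.14, 3.14].

### API

Orientations are given as a unit quaternion [w, x, y, z].
In Python, from station import ctrl, get_state, vision, ticket, models gives the robot as it stands. Calls block until the motion is done:
- ctrl.movep(position, orientation): joint-space move of the TCP to a pose.
- ctrl.movel(position, frame=None, max_speed=0.15): straight line of the TCP; frame=None keeps the orientation; max_speed is the mean speed in m/s.
- ctrl.set_joints(angles): joint-space move.
- ctrl.ungrasp() and ctrl.close_gripper(force=None): open the fingers fully, or close them until they stop; force is the grip in N (None keeps the last).
- ctrl.pause(seconds).
- ctrl.ik(position, orientation): joint angles nearest the present ones, or None.
- get_state(): the state.
- vision.grab_frame(name): name is "side" or "top" or "wrist"; returns (picture, depth): 480x640x3 uint8, blue, green, red; 480x640 float32, m along the optical axis (not along the pixel's ray), 0 where there is no reading.
- vision.camera_info(name): a dict with "mtx" (3x3 intrinsics, pixels), "R" (3x3) and "t" (3): a world point X has camera coordinates R X + t; the wrist camera has in their place "hand_eye" (4x4, takes a point from camera to tool coordinates, whose origin is the TCP and whose axes are the flange's). Camera axes: x right, y down, z forward; pixel columns grow to the right and rows downward; lengths in m; the calibration is good to about 2 mm. A picture is of the moment at which its call begins: read the wrist's pose just before it. camera_info takes no time and is no camera call.
A pose or a line that the arm cannot do raises ctrl.Unreachable and nothing moves.
- ticket.close_job(): hands the job in; it is judged then, once.
Trained networks look in the newest picture that a camera, given by its name, has taken for a name from the list of things; names that differ only in an ending like _2 or _b are one class to them, and where a whole thing is asked for, a point or a joint stands for the part that bears it (a point fixed in the world has none). Each returns a list of dicts, best first, with "p" (0 to 1); they miss things now and then, are a little off and sometimes report something else, mostly with a low value. They report only what shows in the picture. A call takes as long as a camera call.
- models.recognise(camera, target): "point" ([column, row] in pixels, amid what is visible of it).
- models.masks_of(camera, target): "mask" (480x640 bool, what is visible of it) and "point" ([column, row] in pixels, amid what is visible of it).
The state is a dict: "time": time; "qpos": joint angles; "qd": joint speeds; "tau": joint torques, N m; "tcp_pos": TCP position; "eef_rot": TCP orientation; "contact_force": force on the tool from outside, world axes, zero at the start; "wrist_torque": the same for the moment, N m; "width": finger opening in m; "gripper_force": force on a finger pad.
Only numpy, scipy, OpenCV 4.12 (cv2) and the standard library are available. Lean on these libraries where they do the work, as an engineer would, in place of code of your own. Each camera call takes 0.05 s, during which the arm holds its last target. There are 200 camera calls.

### The job

With your fingertips, push the white rocket coupler with the red band up the sloping plywood gutter, over the crest and against the blue end stop, so that it stays there and does not roll back. Push it gently: don't lift it or flick it. Leave the jar, the can and the yellow ring where they are.

Things in the scene. Friction and masses are not known exactly. Their poses are not given: they have to be found in the camera images.
- gutter: plywood gutter on a flat base plate 360 x 124 mm, fixed to the table. Origin: centre of the plate's underside, on the table; +x runs uphill along the gutter, z up ('frame' below, in mm). Inside, the floor is flat across and 88 wide (y -44 to 44); side walls 8 thick stand 9 above the floor. The floor climbs at 7 degrees from foot to crest, then falls at 7 degrees to the end stop
- foot (a point): lower end of the gutter's floor, midway across: x -150, z 22 in the gutter's frame. A grey foot strip 8 mm thick crosses the gutter here, x -158 to -150, its top 8 mm above the floor, at z 30
- crest (a point): point on the gutter's floor at the crest (marked by a thin yellow line painted across), midway across: x 90, z 51.5 in the gutter's frame
- stop_face (a point): point on the blue end stop's upright face that looks at the coupler, midway across: x 150, z 69 in the gutter's frame. The stop is 12 mm thick, its top at z 72, the floor at its face at z 44
- coupler_center (a point): centre of the coupler: closed white tube, 50 mm diameter, 80 mm long, flat plywood ends, red band round its middle, about 0.15 kg. It lies across the gutter (axis: its own y) and starts against the foot strip, centre at x -134, z 49 in the gutter's frame. Left on the slope it rolls back to the foot; once over the crest it rolls on to the end stop and rests with its centre at x 125, z 72
- glue_jar: bystander: amber jar with a black cap, 56 mm across, 85 mm tall, upright on the table; origin at the centre of its underside
- blue_can: bystander: blue plastic can, 60 mm across, 75 mm tall, upright on the table; origin at the centre of its underside
- fin_ring: bystander: flat yellow plastic fin ring, 80 mm outside, 36 mm hole, 10 mm thick, flat on the table; origin at the centre of its underside
- coupler: the same coupler as a body; its origin is the same point as its centre

How it is judged:
By the outcome, as a careful person would: the job done as asked, in the order asked, and still so for the second after the job is handed in, with the robot touching nothing.
It also fails if it takes over 45 s, if anything falls off the work surface, if the arm or the gripper's body presses on something with over 40 N, if the wrist force passes 120 N, or if a joint passes its speed limit or range.

## Working session

There is one attempt and no reset: what is moved stays moved. The work goes in short steps, each a Python script; the robot and the scene stay as the last script left them, time stands still between calls to the robot, and variables do not carry over. Pictures are saved under pics/ and viewed, at most 10 in all, crops included, and the job is handed in when it is done.

```bash
mkdir -p pics; ls
python3 - <<'E'
from station import ctrl,get_state,vision,models
import cv2,numpy as np
s=get_state();print(s['time'],s['tcp_pos'],s['eef_rot'],s['width'],ctrl.pinch_z)
ims=[]
for c in ['top','side']:
    im,d=vision.grab_frame(c);ims.append(im);np.save(f'{c}_d.npy',d);cv2.imwrite(f'pics/{c}0.png',im)
    i=vision.camera_info(c);K,R,t=map(np.array,(i['mtx'],i['R'],i['t']))
    for n in ['gutter','coupler','crest','foot','stop_face','glue_jar','blue_can','fin_ring']:
        for r in models.recognise(c,n)[:1]:
            u,v=map(int,np.round(r['point']));z=np.median(d[v-2:v+3,u-2:u+3])
            print(c,n,round(r['p'],2),u,v,(R.T@(z*np.linalg.inv(K)@[u,v,1]-t)).round(4).ravel() if z>0 else None)
E
```

```text
pics
0.0 [ 0.16274302 -0.60290983  0.23041254] [-9.02485670e-04  9.91312002e-01  1.31528242e-01 -1.49363833e-04] 0.08541858946578766 -0.0187
top gutter 0.6 280 291 [0.5617 0.0521 0.0424]
top coupler 0.73 359 333 [ 0.4977 -0.0719  0.074 ]
top crest 0.89 280 288 [0.5665 0.0521 0.0425]
top foot 0.61 277 289 [0.5649 0.0569 0.0434]
top stop_face 0.82 282 291 [0.5617 0.0489 0.0419]
top glue_jar 0.63 280 164 [0.7591 0.0486 0.0855]
top blue_can 0.64 212 358 [0.4597 0.1535 0.0753]
top fin_ring 0.56 384 225 [ 0.6729 -0.1211  0.0007]
side gutter 0.89 284 273 [0.5498 0.0132 0.038 ]
side coupler 0.6 271 310 [ 0.4869 -0.095   0.0647]
side crest 0.73 282 273 [0.5467 0.0141 0.0383]
side foot 0.63 282 270 [0.5499 0.0222 0.0381]
side stop_face 0.91 286 275 [0.5509 0.0074 0.0374]
side glue_jar 0.97 383 230 [0.7494 0.0338 0.0586]
side blue_can 0.72 204 243 [0.4497 0.1315 0.0535]
side fin_ring 0.76 400 319 [ 0.6876 -0.1285  0.0011]
```

View pics/top0.png

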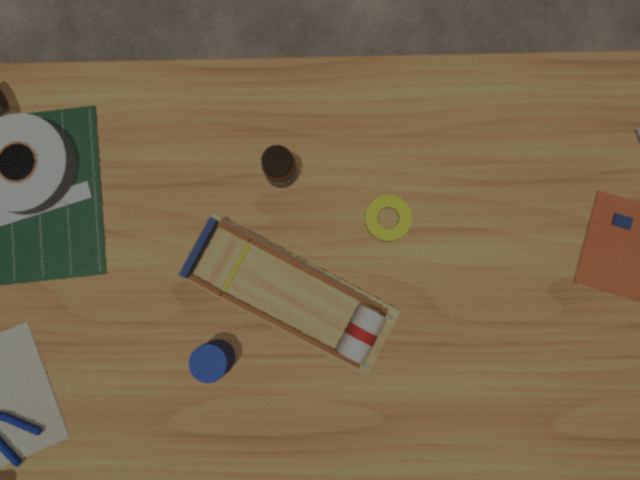

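View pics/side0.png

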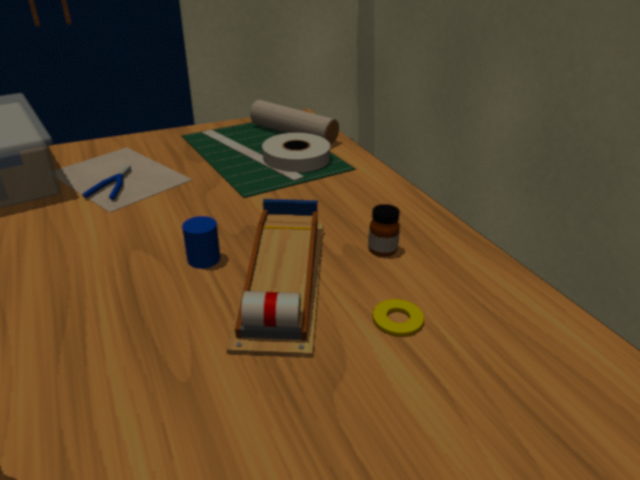

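The top view shows the gutter running from the coupler near (360,333) to the blue stop near (199,248). The yellow crest line is near (237,268), the jar and ring are above the gutter, and the can is below it. The side view agrees. Next I'll fit the gutter pose from the coloured features at their known heights.

Run:
```python
from station import ctrl,vision,get_state
import cv2,numpy as np
from scipy.spatial.transform import Rotation as Ro
im=cv2.imread('pics/top0.png');i=vision.camera_info('top');K,R,t=np.array(i['mtx']),np.array(i['R']),np.array(i['t']).ravel()
hsv=cv2.cvtColor(im,cv2.COLOR_BGR2HSV);H,S,V=cv2.split(hsv)
def feat(m,box,z):
    b=np.zeros(m.shape,bool);x0,y0,x1,y1=box;b[y0:y1,x0:x1]=1
    n,l,st,c=cv2.connectedComponentsWithStats((m&b).astype(np.uint8))
    k=1+np.argmax(st[1:,4]);u,v=c[k];ray=R.T@np.linalg.inv(K)@[u,v,1];o=-R.T@t
    p=o+ray*(z-o[2])/ray[2];print(c[k].round(1),st[k],p.round(4));return p[:2]
P=np.array([feat((H>100)&(H<130)&(S>120),(170,205,225,285),.070),
 feat((H>22)&(H<34)&(S>150)&(V>110),(215,235,260,300),.0515),
 feat(((H<6)|(H>172))&(S>150),(335,310,390,360),.071)])
G=np.array([[.156,0],[.09,0],[-.134,0]])
gc,pc=G.mean(0),P.mean(0);a=G-gc;b=P-pc
yaw=np.arctan2((a[:,0]*b[:,1]-a[:,1]*b[:,0]).sum(),(a*b).sum());c,s=np.cos(yaw),np.sin(yaw)
Rg=np.array([[c,-s],[s,c]]);o=pc-Rg@gc
print('o',o,'yaw',yaw,'res mm',1e3*(P-(G@Rg.T+o))@Rg)
np.savez('g.npz',o=o,yaw=yaw)
for sg in (0,np.pi):
    q=(Ro.from_euler('z',yaw+sg)*Ro.from_quat([1,0,0,0])).as_quat()[[3,0,1,2]]
    for x,z in((-.2,.2),(-.2,.04),(.088,.067)):
        j=ctrl.ik(np.r_[Rg@[x,0]+o,z],q);print(sg,x,z,None if j is None else np.round(j,2))
```

```text
[189.6 261.8] [187 258   8   9  22] [0.6079 0.1923 0.07  ]
[238.5 262.5] [238 262   2   2   2] [0.6075 0.1182 0.0515]
[360.6 334. ] [346 323  30  22 288] [ 0.4959 -0.0745  0.071 ]
o [0.55487563 0.04474619] yaw 1.1408936532600225 res mm [[  0.28060927  13.26863885]
 [ -1.32121811 -17.17814851]
 [  1.04060884   3.90950966]]
0 -0.2 0.2 [ 0.73  0.39 -0.69  1.89  0.29  0.97 -0.52]
0 -0.2 0.04 [ 0.57  0.6  -0.5   2.08  0.51  0.59 -0.72]
0 0.088 0.067 [ 0.16  0.72 -0.68  1.75  0.57  0.88 -1.21]
3.141592653589793 -0.2 0.2 [ 1.02  0.56 -1.22  1.88  0.59  1.12  2.28]
3.141592653589793 -0.2 0.04 [ 0.95  0.87 -1.23  2.07  1.02  1.01  1.88]
3.141592653589793 0.088 0.067 [ 0.39  0.94 -1.23  1.75  0.96  1.19  1.59]
```

Run:
```python
from station import vision
import cv2,numpy as np
im=cv2.imread('pics/top0.png');i=vision.camera_info('top');K,R,t=np.array(i['mtx']),np.array(i['R']),np.array(i['t']).ravel()
f=im.astype(int);B,Gr,Rd=f[...,0],f[...,1],f[...,2]
H,S,V=cv2.split(cv2.cvtColor(im,cv2.COLOR_BGR2HSV))
def feat(m,box,z):
    b=np.zeros(m.shape,bool);x0,y0,x1,y1=box;b[y0:y1,x0:x1]=1
    n,l,st,c=cv2.connectedComponentsWithStats((m&b).astype(np.uint8))
    k=1+np.argmax(st[1:,4]);u,v=c[k];ray=R.T@np.linalg.inv(K)@[u,v,1];o=-R.T@t
    p=o+ray*(z-o[2])/ray[2];print(c[k].round(1),st[k],p.round(4));return p[:2]
P=np.array([feat(B>Rd+10,(170,205,225,285),.070),
 feat((H>24)&(H<36)&(S>130),(215,235,260,300),.0515),
 feat(((H<6)|(H>172))&(S>150),(335,310,390,360),.071)])
G=np.array([[.156,0],[.09,0],[-.134,0]])
gc,pc=G.mean(0),P.mean(0);a=G-gc;b=P-pc
yaw=np.arctan2((a[:,0]*b[:,1]-a[:,1]*b[:,0]).sum(),(a*b).sum());c,s=np.cos(yaw),np.sin(yaw)
Rg=np.array([[c,-s],[s,c]]);o=pc-Rg@gc
print('o',o,'yaw',yaw,'res mm',1e3*(P-(G@Rg.T+o))@Rg)
np.savez('g.npz',o=o,yaw=yaw)
```

```text
[197.4 247.3] [180 218  36  59 478] [0.6308 0.1803 0.07  ]
[235.7 267.4] [222 243  28  49 159] [0.5997 0.1226 0.0515]
[360.6 334. ] [346 323  30  22 288] [ 0.4959 -0.0745  0.071 ]
o [0.55801381 0.04314994] yaw 1.084458710019008 res mm [[-0.70614497 -0.257618  ]
 [-0.27003111  0.3335233 ]
 [ 0.97617608 -0.0759053 ]]
```

```bash
cat > h.py <<'E'
from station import ctrl,get_state,vision,models
import numpy as np,cv2
from scipy.spatial.transform import Rotation as Ro
g=np.load('g.npz');o,yaw=g['o'],float(g['yaw']);c,s=np.cos(yaw),np.sin(yaw);Rg=np.array([[c,-s],[s,c]])
q=(Ro.from_euler('z',yaw)*Ro.from_quat([1,0,0,0])).as_quat()[[3,0,1,2]]
W=lambda x,z,y=0:np.r_[Rg@[x/1e3,y/1e3]+o,z/1e3]
def go(x,z,v=.05):
    ctrl.movel(W(x,z),max_speed=v);st=get_state();p=np.array(st['tcp_pos'])
    print(round(st['time'],2),'tcp g mm',(1e3*Rg.T@(p[:2]-o)).round(1),(1e3*p[2]).round(1),'F',(Rg.T@np.array(st['contact_force'])[:2]).round(2),round(st['contact_force'][2],2))
E
python3 - <<'E'
from h import *
ctrl.close_gripper(20)
ctrl.movep(W(-205,130),q)
go(-205,41,.1)
go(-180,41)
tz=lambda x:22+(x+36+150)*np.tan(np.radians(7))+17
go(-160,tz(-160),.03)
go(-120,tz(-120),.04)
for n in ['side']:
    im,_=vision.grab_frame(n);cv2.imwrite('pics/s1.png',im)
E
```

```text
4.73 tcp g mm [-204.9   -0.3] 41.4 F [ 0.48 -0.45] -0.38
5.38 tcp g mm [-1.8e+02  1.0e-01] 40.9 F [-0.52  0.26] -0.17
6.2 tcp g mm [-159.5   -0. ] 42.2 F [-1.16 -1.13] -0.91
7.36 tcp g mm [-122.    0.] 47.2 F [-6.62 -0.08] 5.52
```

View pics/s1.png

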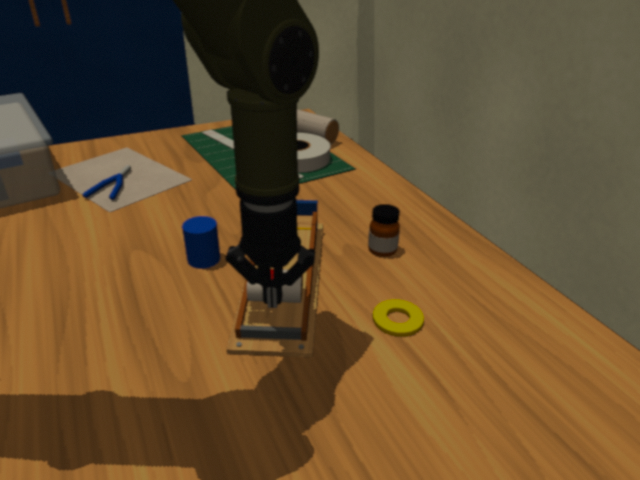

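The finger is pushing the coupler centred up the slope and the bystanders are untouched. But the force (6.6 N back, 5.5 N up) means finger friction is close to jamming the roll. If I tilt the fingers so the tips lead, the contact moves below the axis and the coupler can roll freely.

```bash
cat >> h.py <<'E'
try: qt=np.load('qt.npy')
except Exception: qt=None
def goT(x,z,v=.04):
    ctrl.movel(W(x,z),frame=qt,max_speed=v);go_p()
def go_p():
    st=get_state();p=np.array(st['tcp_pos'])
    print(round(st['time'],2),'tcp g mm',(1e3*Rg.T@(p[:2]-o)).round(1),(1e3*p[2]).round(1),'F',(Rg.T@np.array(st['contact_force'])[:2]).round(2),round(st['contact_force'][2],2),np.array(st['eef_rot']).round(3))
E
python3 - <<'E'
from h import *
print(qt.round(3))
tz=lambda x:22+(x+31.5+150)*np.tan(np.radians(7))+7
goT(-121,tz(-121)+1,.012)
goT(-90,tz(-90),.03)
goT(-60,tz(-60),.03)
im,_=vision.grab_frame('side');cv2.imwrite('pics/s2.png',im[180:380,180:440].repeat(2,0).repeat(2,1))
E
```

```text
[-0.112  0.836  0.504  0.185]
8.37 tcp g mm [-1.205e+02 -1.000e-01] 37.7 F [-0.94 -0.16] -0.25 [-0.111  0.836  0.504  0.185]
9.56 tcp g mm [-90.1   0. ] 40.2 F [-0.33 -0.23] -0.81 [-0.112  0.836  0.504  0.185]
10.72 tcp g mm [-60.1   0. ] 43.9 F [-0.38  0.48] 0.0 [-0.112  0.836  0.504  0.185]
```

View pics/s2.png

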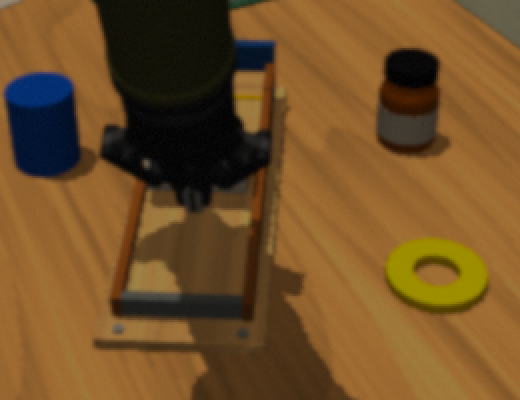

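The coupler is riding just ahead of the fingertips, near crop pixel (190,185), and the forces are now within noise. I'll carry on over the crest.

Run:
```python
from h import *
tz=lambda x:22+(x+31.5+150)*np.tan(np.radians(7))+7
goT(0,tz(0),.035)
goT(52,tz(52),.035)
goT(72,61,.025)
ctrl.pause(.5);go_p()
im,_=vision.grab_frame('top');cv2.imwrite('pics/t3.png',im[190:390,150:410].repeat(2,0).repeat(2,1))
```

```text
12.64 tcp g mm [-0.1 -0. ] 51.3 F [-0.41 -0.42] 0.24 [-0.112  0.836  0.504  0.185]
14.29 tcp g mm [51.8 -0. ] 57.6 F [0.42 0.68] -0.36 [-0.112  0.836  0.504  0.185]
15.25 tcp g mm [71.8  0. ] 60.9 F [-0.11  0.11] 0.51 [-0.112  0.836  0.504  0.185]
15.75 tcp g mm [72. -0.] 61.0 F [-0.1  0.4] 0.28 [-0.112  0.836  0.504  0.185]
```

View pics/t3.png

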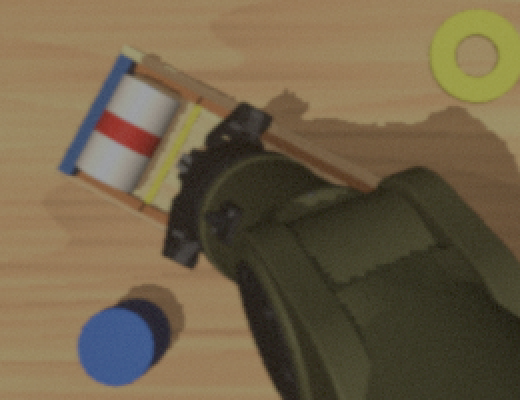

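The coupler lies square against the blue stop, with its band near crop pixel (128,132) and past the yellow line. I'll back the arm off and check.

Run:
```python
from h import *
goT(40,75,.06); goT(0,180,.12)
ctrl.pause(.5)
im,d=vision.grab_frame('top');cv2.imwrite('pics/t4.png',im)
i=vision.camera_info('top');K,R,t=np.array(i['mtx']),np.array(i['R']),np.array(i['t']).ravel()
for n in['coupler','glue_jar','blue_can','fin_ring']:
    r=models.recognise('top',n)
    if r:
        u,v=map(int,r[0]['point']);p=R.T@(d[v,u]*np.linalg.inv(K)@[u,v,1]-t);print(n,r[0]['p'],u,v,p.round(3),(1e3*Rg.T@(p[:2]-o)).round(0))
a=cv2.imread('pics/top0.png');print(get_state()['time'])
```

```text
16.53 tcp g mm [39.9 -0.2] 75.1 F [-0.19 -1.41] 0.03 [-0.112  0.836  0.504  0.186]
17.62 tcp g mm [-0.   0.4] 179.5 F [-0.38  0.26] -0.65 [-0.112  0.836  0.504  0.185]
coupler 0.84 211 257 [0.613 0.152 0.1  ] [122.   2.]
glue_jar 0.92 280 164 [0.759 0.049 0.087] [  99. -175.]
blue_can 0.7 211 356 [0.463 0.155 0.075] [ 54. 137.]
fin_ring 0.78 396 222 [ 0.678 -0.141  0.001] [-107. -192.]
18.3667
```

View pics/t4.png

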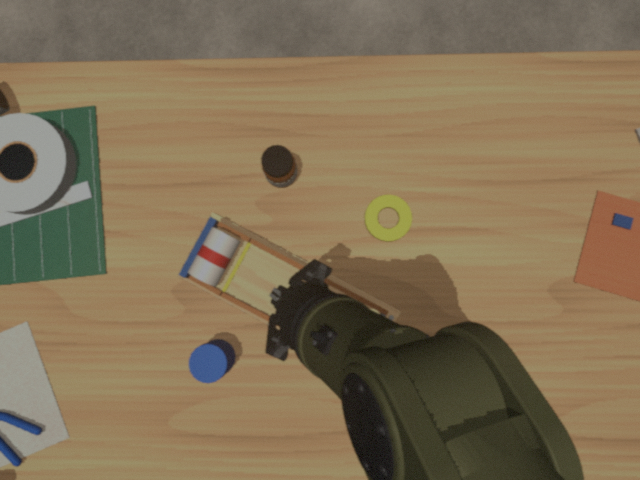

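The coupler rests at the stop near (213,257). The jar (279,162), can (210,361) and ring (388,218) are where they started, and the arm is clear.

```bash
python3 -c "
from station import ticket
print(ticket.close_job())"
```

```text
the job is handed in; nothing more can be done
None
```

The coupler is over the crest and resting against the blue end stop; the jar, can and ring haven't moved, the arm is clear, and I handed the job in at about 18 s.

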